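# Clamp the whetstone in its spring holder

### The job

The kitchen knife needs sharpening: put the long whetstone into its holder. The holder's sprung jaw (the one with coil springs behind it) closes by itself, so push it back with one end of the stone, lower the other end down inside the fixed jaw, and let go so that the spring clamps the stone flat on the two rods, centred sideways, pale fine layer still up. The stone is brittle, so do not ram it, and leave the small flattening block, the tin, the lemon and the food on the board where they are.

Things in the scene. Friction and masses are not known exactly. Their poses are not given: they have to be found in the camera images.
- whetstone: combination sharpening stone, loose, a plain slab 180 (x, length) x 60 (y) x 28 (z) mm, about 0.5 kg; brick-coloured coarse body 18 mm thick below, pale fine layer 10 mm thick on top. Lies flat on the worktop, pale side up. Origin: centre of its underside, z up
- holder: black stone holder, fixed on the worktop, 280 mm long (x), 72 mm wide (y). Two steel rods along x, 10 mm thick, at y = -20 and +20 mm, tops at z = 31 mm, join a fixed jaw at +x to a spring end block at -x (x = -136 to -161, 42 mm high); the sprung jaw slides between. Beside the rods it is open: room for fingers. Origin: on the worktop, under the middle of the clamped stone
- seat (a point): midway between the rods at the height of their tops (31 mm above the worktop): here comes the centre of the stone's underside when it is clamped. Axes: x along the rods toward the fixed jaw, y across, z up
- fixed_face (a point): middle of the upper edge of the fixed jaw's upright rubber face, at x = +90 mm of the holder, 49 mm above the worktop (18 mm above the rod tops); the jaw block is 29 mm thick behind it
- jaw_face (a point): middle of the upper edge of the sprung jaw's upright rubber face, 49 mm above the worktop; moves with the jaw. At rest at x = -83 mm of the holder, so the gap between the jaws is 173 mm, 7 mm less than the stone; at its stop 186 mm. The jaw block is 25 mm thick
- sprung_jaw (a joint): how far the sprung jaw is pushed back, away from the fixed jaw (m): 0 at rest, 0.013 at its hard stop, 0.007 with the stone properly clamped. Coil springs close it: 7 N to start it, 0.5 N more per mm, 13.5 N at the stop. It is at the end of the holder away from the robot
- flattening_block: bystander: grey block with a grid of grooves on top, 80 x 46 x 24 mm, loose on the worktop; it may lie in either of the two spots beside the holder, the whetstone in the other. Origin: centre of its underside
- tin: bystander: small food tin standing on the worktop, 57 mm across, 72 mm high. Origin: centre of its underside
- lemon: bystander: lemon lying on the worktop, 83 x 58 x 58 mm. Origin: centre of its underside
- tomato: bystander: tomato on the chopping board, 74 mm across. Origin: centre of its underside
- garlic: bystander: garlic bulb on the chopping board, 50 mm across. Origin: centre of its underside

How it is judged:
On the way, in this order (a step that is already met when the one before it is completed fails the run):
1. the whetstone has been picked up off the worktop (height (world z) of whetstone above 0.045 m), for 0.2 s.
2. the stone holds the sprung jaw pushed back (value of joint sprung_jaw above 0.008 m and contact force between whetstone and holder above 3 N), for 0.1 s.
At the end, for the whole second after the job is handed in: The stone lies flat on the rods (height within 3 mm, tilt under 0.04 rad), pale layer up, against the fixed jaw (3 mm), parallel to the rods (0.06 rad), centred sideways within 9 mm; the sprung jaw has closed on it (pushed back 5 to 9.5 mm); all at rest (x of whetstone in the frame of seat between -0.003 and 0.003 m and y of whetstone in the frame of seat between -0.009 and 0.009 m and z of whetstone in the frame of seat between -0.003 and 0.003 m and angle between whetstone's own z axis and vertical below 0.04 rad and angle between the x axis of whetstone and the x axis of holder, either way round below 0.06 rad and value of joint sprung_jaw between 0.005 and 0.0095 m and linear speed of whetstone below 0.02 m/s); the robot touches nothing.
It fails at once if the brittle stone is rammed into the holder (over 70 N) (contact force between whetstone and holder above 70 N).
It fails at once if the flattening block is moved by more than 25 mm (distance of flattening_block from where it was at the start of the episode above 0.025 m).
It fails at once if the tin or the lemon is moved by more than 25 mm (distance of any of tin, lemon from where it was at the start of the episode above 0.025 m).
It fails at once if the tomato or the garlic on the board is moved by more than 25 mm (distance of any of tomato, garlic from where it was at the start of the episode above 0.025 m).
It also fails if it takes over 51 s, if anything falls off the work surface, if the arm or the gripper's body presses on something with over 40 N, if the wrist force passes 120 N, or if a joint passes its speed limit or range.

### The arm

A 6-joint arm with a two-finger parallel gripper is mounted at the origin on a cart in front of the work surface, level with it; the furniture and walls round the work are solid. World frame = base frame: x ahead of the robot, y to its left, z up, the work surface at z = 0. Lengths are in m, angles in rad, forces in N, time in s.
With the tool pointing down it reaches from about 0.25 to 0.725 m from the base axis. Payload 4 kg.
Tool frame: the origin (TCP) lies midway between the tips of the shut fingers; the grasp point (between the pads) lies grip_point_offset behind it (grip_point_offset is the distance from the TCP to the grasp point, in m); z points along the fingers, y is the line along which they close (so a half turn about z gives the same grasp; the last joint's range is limited). The gripper opens to 85 mm and grips with 20 to 120 N. Pads are 22 mm wide; open, the fingers measure 114 mm over their backs; the gripper's body (76 mm by 85 mm) begins 54 mm behind the grasp point. The pads swing forward as they close: fully open they stand 13 mm farther back than shut.
Start: joints at [1.239, 0.241, 0.005, 1.335, 0, 1.571], TCP at [0.163, 0.473, 0.21] pointing down, gripper open.
Joint ranges: [-2.72, 2.72], [-1.05, 1.87], [-1.09, 1.28], [-1.99, 2.15], [-1.42, 1.44], [-3.14, 3.14]. Speed limits (rad/s): [2.79, 2.79, 3.14, 3.14, 3.14, 3.14].

### API

Orientations are given as a unit quaternion [x, y, z, w].
In Python, from workcell import * gives the robot as it stands. The module is installed in compiled form; this text tells all that it offers.
- The arm moves only by the tool arm_command, never from a script. Its arguments are lists of equal length, an entry for each row: "slide": the shift along the tool's x, y, z in cm, a list of three; "spin": the turn about the tool's z in degrees. A call has exactly 5 rows; each row is the pose to reach, as a shift and turn from the pose commanded when the call began, along the tool's axes at that moment; what a row does not reach only later rows make up. A row lasts 1/8 s, in which the tool goes at most 62.5 mm and 10.7 degrees, less where a joint would pass 70% of its speed; a pose out of reach is approached as far as the arm can. A call with a gripper value outside its range is refused whole. "jaw" is the finger opening in cm, from 0 to 8.54, set as the call begins (left out, the last holds). The fingers move at their own pace and stop on an object; the grip force is fixed at half the most. Time passes only in rows, so rows that repeat a pose let the fingers close, or fill a call up. It gives the time, the measured TCP pose, the force, the opening and the grip force at its end, in the units of the state.
- get_obs(): the state, without advancing time (a new reading comes with each control period).
- camera(name): name is "scene" or "top" or "wrist"; returns a dict with "pixels" (384x512x3 uint8, red, green, blue), "range_z" (384x512 float32, m along the optical axis (not along the pixel's ray), 0 where there is no reading), "intrinsics" (3x3 intrinsics, pixels), "rvec" (rotation vector, rad) and "tvec" (3), from world to camera coordinates, as OpenCV has them. Camera axes: x right, y down, z forward; pixel columns grow to the right and rows downward; lengths in m; the calibration is good to about 2 mm. A picture is of the moment at which its call begins.
- job_done(): hands the job in; it is judged then, once.
Trained networks look in a picture, given as the dict that the camera call returned (one of the last four; its "shot" number tells which), for a name from the list of things; names that differ only in an ending like _2 or _b are one class to them, and where a whole thing is asked for, a point or a joint stands for the part that bears it (a point fixed in the world has none). Each returns a list of dicts, best first, with "confidence" (0 to 1); they miss things now and then, are a little off and sometimes report something else, mostly with a low value. They report only what shows in the picture. A call takes as long as a camera call.
- recognise(picture, thing): "centre" ([column, row] in pixels, amid what is visible of it).
- landmark_of(picture, thing): "centre" ([column, row] in pixels: a listed point, or the origin of a listed thing).
The state is a dict: "clock": time; "joint_pos": joint angles; "joint_vel": joint speeds; "tau": joint torques, N m; "eef_pos": TCP position; "tool_rot": TCP orientation; "ft_force": force on the tool from outside, world axes, zero at the start; "ft_torque": the same for the moment, N m; "grip_width": finger opening in m; "grasp_force": force on a finger pad.
Only numpy, scipy, OpenCV 4.12 (cv2) and the standard library are available. Lean on these libraries where they do the work, as an engineer would, in place of code of your own. Each camera call takes 0.05 s, during which the arm holds its last target. There are 200 camera calls.

## Working session

There is one attempt and no reset: what is moved stays moved. The work goes in short steps, Python scripts to look and compute and a tool call to move; the robot and the scene stay as the last step left them, time stands still between calls to the robot, and variables do not carry over. Pictures are saved under pics/ and viewed, at most 10 in all, crops included, and the job is handed in when it is done.

Besides the shell and the picture viewer there is one more tool, called after "Request:" by a JSON object that holds its "fn" and its "kwargs", one argument or row to a line. arm_command: Moves the arm, as the interface text tells. Its arguments: {"type":"object","properties":{"slide":{"type":"array","items":{"type":"array","items":{"type":"number"}}},"spin":{"type":"array","items":{"type":"number"}},"jaw":{"type":"number"}},"required":["slide","spin"]}

```bash
mkdir -p pics
cat > h.py <<'E'
from workcell import *
import numpy as np, cv2
from scipy.spatial.transform import Rotation as R
def cam(n,save=None):
    p=camera(n)
    if save: cv2.imwrite('pics/'+save+'.png',p['pixels'][:,:,::-1])
    return p
def cloud(p):
    K=p['intrinsics'];z=p['range_z'];v,u=np.indices(z.shape)
    c=np.stack([(u-K[0,2])*z/K[0,0],(v-K[1,2])*z/K[1,1],z],-1)
    Rm=cv2.Rodrigues(np.array(p['rvec'],float))[0]
    w=(c-np.array(p['tvec']).ravel())@Rm
    w[z<=0]=np.nan
    return w
E
python3 - <<'E'
from h import *
for n in ['top','scene']:
    p=cam(n,n+'1');w=cloud(p)
    for t in ['whetstone','holder','seat','fixed_face','jaw_face','flattening_block','tin','lemon','tomato','garlic']:
        r=landmark_of(p,t)
        for q in r[:1]:
            c,rr=np.round(q['centre']).astype(int); 
            print(n,t,round(q['confidence'],2),c,rr,np.round(w[min(max(rr,0),383),min(max(c,0),511)],3))
o=get_obs();print(o)
E
```

```text
top whetstone 0.67 122 218 [0.492 0.385 0.032]
top holder 0.65 273 198 [ 0.546 -0.069 -0.002]
top seat 0.97 273 197 [ 0.548 -0.068  0.007]
top fixed_face 0.61 270 227 [ 0.457 -0.057  0.004]
top jaw_face 0.68 272 226 [ 0.46  -0.063  0.   ]
top flattening_block 0.79 191 215 [0.497 0.18  0.025]
top tin 0.74 220 136 [0.728 0.087 0.068]
top tomato 0.59 393 204 [ 0.516 -0.414  0.073]
top garlic 0.61 364 204 [ 0.519 -0.335  0.053]
scene whetstone 0.56 162 168 [0.46  0.366 0.019]
scene holder 0.75 269 220 [ 0.536 -0.076  0.002]
scene seat 0.74 271 210 [ 0.577 -0.047 -0.001]
scene fixed_face 0.72 244 217 [ 0.459 -0.043  0.047]
scene jaw_face 0.6 287 196 [ 0.632 -0.066  0.035]
scene flattening_block 0.66 199 189 [0.47  0.179 0.024]
scene tin 0.81 276 167 [0.731 0.07  0.027]
scene lemon 0.78 232 156 [0.665 0.223 0.033]
scene tomato 0.77 364 284 [ 0.488 -0.454  0.052]
scene garlic 0.75 339 261 [ 0.513 -0.357  0.046]
{'clock': 1.1, 'joint_pos': array([ 1.23898279e+00,  2.40620072e-01,  5.00285710e-03,  1.33523081e+00,
       -3.67683761e-06,  1.57079912e+00]), 'joint_vel': array([ 0.00165099, -0.00011577, -0.00080465, -0.0007559 ,  0.0002812 ,
        0.00082557]), 'tau': array([ 1.00969562e-03, -3.72222555e+01,  2.52694541e+01,  1.17961961e-03,
       -1.13369831e-04,  7.39642843e-06]), 'eef_pos': array([0.16287601, 0.47271395, 0.20959752]), 'tool_rot': array([ 1.65148093e-01,  9.86268780e-01, -2.57965325e-05, -2.45547373e-06]), 'ft_force': array([-0.23786502, -0.59721137, -0.63860341]), 'ft_torque': array([-0.00397872, -0.02063343,  0.02592054]), 'grasp_force': 0.0, 'grip_width': 0.08568675737018329}
```

View both.

```bash
cd pics; python3 -c "
import cv2
a=cv2.imread('top1.png');cv2.imwrite('t.png',cv2.resize(a[100:290,60:440],None,fx=2,fy=2,interpolation=2))"
```

```text
(no output)
```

View pics/t.png

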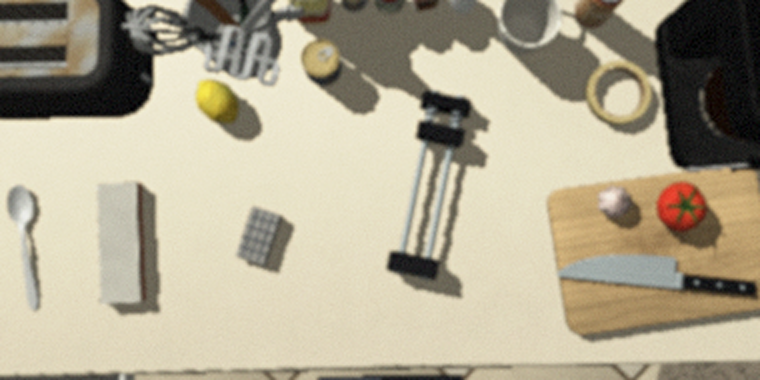

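View pics/scene1.png

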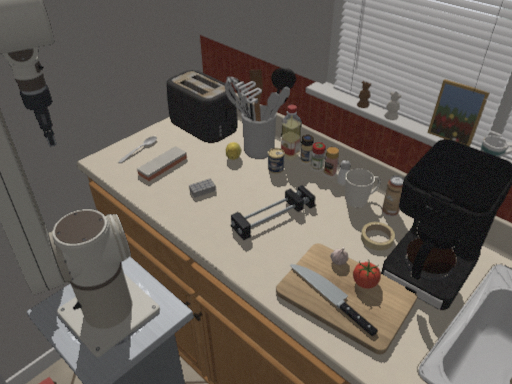

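Run:
```python
from h import *
print(grip_point_offset)
p=cam('top');w=cloud(p)
def rect(m,name):
    pts=w[m][:,:2].astype(np.float32); r=cv2.minAreaRect(pts*1000); print(name,len(pts),np.round(r[0],1),np.round(r[1],1),round(r[2],1),'zmed',np.round(np.nanmedian(w[m][:,2]),4))
x,y,z=w[...,0],w[...,1],w[...,2]
with np.errstate(all='ignore'):
    rect((z>.02)&(z<.045)&(abs(x-.49)<.13)&(abs(y-.385)<.08),'stone')
    rect((z>.02)&(z<.045)&(abs(x-.5)<.07)&(abs(y-.18)<.06),'block')
    m=(z>.02)&(z<.07)&(abs(x-.57)<.17)&(abs(y+.08)<.08); rect(m,'holder')
    rect(m&(z>.035)&(x<.5),'fixed');rect(m&(z>.035)&(x>.6)&(x<.67),'sprung');rect(m&(z>.03)&(x>.67),'end')
o=get_obs();print(R.from_quat(o['tool_rot']).as_matrix().round(3))
q=cam('wrist');print(cv2.Rodrigues(q['rvec'])[0].round(3),(-cv2.Rodrigues(q['rvec'])[0].T@q['tvec'].ravel()).round(3),q['intrinsics'])
```

```text
0.0187
stone 1246 [484.5 396.7] [180.1  62.6] 3.0 zmed 0.0285
block 401 [491.1 188.5] [46.8 79.6] 71.5 zmed 0.0247
holder 1136 [563.9 -71.2] [ 71.6 284. ] 77.1 zmed 0.0407
fixed 256 [459.9 -44.1] [70.9 76.8] 89.0 zmed 0.0495
sprung 233 [636.2 -88.3] [63.2 68.9] 3.7 zmed 0.0498
end 203 [688.6 -98.9] [69.5 37. ] 89.6 zmed 0.0417
[[-0.945  0.326 -0.   ]
 [ 0.326  0.945  0.   ]
 [ 0.     0.    -1.   ]]
[[ 0.325  0.946  0.   ]
 [ 0.908 -0.312  0.279]
 [ 0.264 -0.091 -0.96 ]] [0.097 0.496 0.374] [[310.06871997   0.         253.69359819]
 [  0.         310.06871997 194.24969069]
 [  0.           0.           1.        ]]
```

Request:
{"fn": "arm_command", "kwargs": {
  "slide": [
    [-6.2,0.6,0],
    [-12.4,1.2,0],
    [-18.6,1.9,0],
    [-24.8,2.5,0],
    [-24.8,2.5,0]
  ],
  "spin": [-8,-16,-22,-22,-22]
}}

```text
clock: 1.82
eef_pos: [0.4095, 0.4138, 0.2086]
tool_rot: [-0.023, 1.0, -0.0, 0.0]
ft_force: [-0.4, -0.2, 0.1]
grip_width: 0.0854
grasp_force: 0.0
```

```bash
cat >> h.py <<'E'
def plan(tx,ty,tz,yaw_y):
    "print slide (cm), spin to put TCP at target, tool y at world angle yaw_y deg (measured pose)"
    o=get_obs();M=R.from_quat(o['tool_rot']).as_matrix()
    s=M.T@(np.array([tx,ty,tz])-o['eef_pos'])*100
    cur=np.degrees(np.arctan2(M[1,1],M[0,1])); d=(yaw_y-cur+90)%180-90
    print('slide',s.round(2),'spin',round(-d,1),'pos',o['eef_pos'].round(4),'yaw',cur.round(2),'f',o['ft_force'].round(1),'j',o['joint_pos'].round(2),'t',o['clock'])
E
python3 - <<'E'
from h import *
p=cam('wrist','w1');w=cloud(p);x,y,z=w[...,0],w[...,1],w[...,2]
with np.errstate(all='ignore'):
    m=(z>.024)&(z<.033)&(abs(x-.49)<.13)&(abs(y-.39)<.07)
pts=w[m][:,:2].astype(np.float32); r=cv2.minAreaRect(pts*1000);print(len(pts),r, np.median(w[m][:,2]), np.argwhere(m).min(0),np.argwhere(m).max(0))
plan(.4845,.3967,.1,93)
E
```

```text
7044 ((484.4036865234375, 397.0962829589844), (179.80551147460938, 59.843631744384766), 3.067781925201416) 0.028333711136200743 [155 209] [294 262]
slide [-7.64 -2.14 10.88] spin -0.2 pos [0.4072 0.4145 0.2089] yaw 92.75 f [ 0.3  0.  -0.3] j [0.79 0.41 0.23 1.4  0.   0.75] t 1.875
```

Request:
{"fn": "arm_command", "kwargs": {
  "slide": [
    [-4.0,-1.1,2],
    [-7.6,-2.1,5],
    [-7.6,-2.1,10],
    [-7.6,-2.1,15],
    [-7.6,-2.1,17]
  ],
  "spin": [0,0,0,0,0]
}}

```text
clock: 2.5
eef_pos: [0.4787, 0.3976, 0.0359]
tool_rot: [-0.027, 1.0, -0.002, -0.003]
ft_force: [0.3, -0.3, -0.1]
grip_width: 0.0851
grasp_force: 0.0
```

Run:
```python
from h import *
cam('wrist')
plan(.4844,.397,.002,93)
```

```text
slide [-0.66 -0.03  3.22] spin 0.1 pos [0.478  0.3971 0.0342] yaw 93.11 f [ 0.4 -0.4 -1.9] j [0.69 0.61 0.09 1.07 0.   0.64] t 2.55
```

Request:
{"fn": "arm_command", "kwargs": {
  "slide": [
    [0,0,0],
    [0,0,0],
    [-0.3,0,0.5],
    [-0.5,0,1],
    [-0.5,0,1]
  ],
  "spin": [0,0,0,0,0]
}}

```text
clock: 3.18
eef_pos: [0.4874, 0.3985, 0.0291]
tool_rot: [-0.026, 1.0, -0.0, -0.0]
ft_force: [0.7, -0.4, -0.6]
grip_width: 0.0852
grasp_force: 0.0
```

Run:
```python
from h import *
plan(.4844,.397,.002,93)
```

```text
slide [ 0.31 -0.13  2.71] spin -0.0 pos [0.4874 0.3985 0.0291] yaw 92.97 f [ 0.7 -0.4 -0.6] j [0.69 0.62 0.1  1.05 0.   0.63] t 3.175
```

Request:
{"fn": "arm_command", "kwargs": {
  "slide": [
    [0.2,-0.1,1],
    [0.3,-0.1,2],
    [0.3,-0.1,2.6],
    [0.3,-0.1,2.6],
    [0.3,-0.1,2.6]
  ],
  "spin": [0,0,0,0,0]
}}

```text
clock: 3.8
eef_pos: [0.4847, 0.3979, 0.0038]
tool_rot: [-0.026, 1.0, 0.0, 0.0]
ft_force: [-0.3, -0.5, -0.6]
grip_width: 0.085
grasp_force: 0.0
```

Request:
{"fn": "arm_command", "kwargs": {
  "slide": [
    [0,0,0],
    [0,0,0],
    [0,0,0],
    [0,0,0],
    [0,0,0]
  ],
  "spin": [0,0,0,0,0],
  "jaw": 4
}}

```text
clock: 4.42
eef_pos: [0.4853, 0.398, 0.0049]
tool_rot: [-0.026, 1.0, 0.0, 0.001]
ft_force: [0.0, -1.3, 6.2]
grip_width: 0.0401
grasp_force: 2.7
```

Request:
{"fn": "arm_command", "kwargs": {
  "slide": [
    [0,0,-0.5],
    [0,0,-2],
    [0,0,-5],
    [0,0,-9],
    [0,0,-13]
  ],
  "spin": [0,0,0,0,0]
}}

```text
clock: 5.05
eef_pos: [0.4844, 0.3977, 0.1355]
tool_rot: [-0.026, 1.0, 0.0, 0.0]
ft_force: [0.5, 0.9, 0.5]
grip_width: 0.0401
grasp_force: 0.0
```

Run:
```python
from h import *
plan(.6,-.05,.16,77.1)
print(get_obs()['grip_width'])
```

```text
slide [ -9.21 -45.31  -2.46] spin 15.9 pos [0.4844 0.3977 0.1355] yaw 92.99 f [0.5 0.9 0.5] j [0.69 0.53 0.24 1.28 0.   0.64] t 5.05
0.040138021851247645
```

Run:
```python
from h import *
p=cam('wrist','w2');w=cloud(p);x,y,z=w[...,0],w[...,1],w[...,2]
with np.errstate(all='ignore'):
    m=(z>.015)&(z<.06)&(abs(x-.49)<.15)&(abs(y-.39)<.1)
pts=w[m][:,:2].astype(np.float32); r=cv2.minAreaRect(pts*1000);print(len(pts),r, np.percentile(w[m][:,2],[5,50,95]))
```

```text
12858 ((485.0712890625, 397.2152099609375), (179.95706176757812, 60.10844802856445), 2.969747543334961) [0.02716416 0.02830176 0.0294162 ]
```

View pics/w2.png

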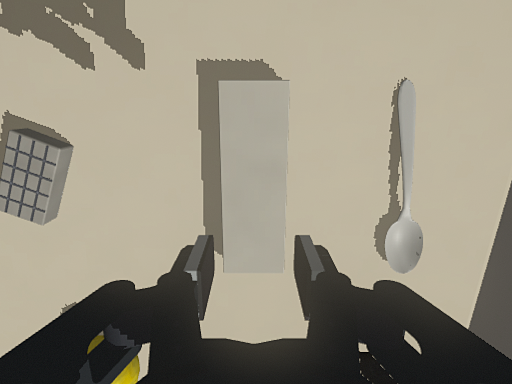

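Run:
```python
from h import *
p=cam('wrist');w=cloud(p)
for c,r in [(205,242),(210,238),(300,242),(196,300),(317,300),(190,270),(325,270)]: print(c,r,w[r,c].round(3))
z=w[...,2]
with np.errstate(all='ignore'):
    m=(z>.10)&(z<.2); f=w[m]; print(len(f),np.percentile(f,[0,2,50,98,100],axis=0).round(3))
    print(f[np.argsort(f[:,2])[:8]].round(3))
o=get_obs();print(o['eef_pos'],o['grip_width'])
```

```text
205 242 [0.478 0.377 0.177]
210 238 [0.478 0.379 0.173]
300 242 [0.476 0.42  0.178]
196 300 [0.488 0.378 0.206]
317 300 [0.469 0.416 0.23 ]
190 270 [0.478 0.375 0.202]
325 270 [0.479 0.428 0.196]
2689 [[0.474 0.365 0.165]
 [0.475 0.366 0.169]
 [0.479 0.38  0.186]
 [0.497 0.432 0.199]
 [0.5   0.433 0.2  ]]
[[0.482 0.379 0.165]
 [0.495 0.42  0.166]
 [0.493 0.42  0.166]
 [0.484 0.379 0.166]
 [0.496 0.38  0.166]
 [0.497 0.38  0.166]
 [0.48  0.419 0.166]
 [0.48  0.419 0.166]]
[0.48740792 0.40012227 0.14052027] 0.03986204809791228
```

Request:
{"fn": "arm_command", "kwargs": {
  "slide": [
    [0,0,0],
    [0,0,0],
    [0,0,0],
    [0,0,0],
    [0,0,0]
  ],
  "spin": [0,0,0,0,0],
  "jaw": 6
}}

```text
clock: 5.78
eef_pos: [0.4844, 0.3975, 0.1331]
tool_rot: [-0.026, 1.0, -0.0, -0.0]
ft_force: [0.1, 0.3, 0.1]
grip_width: 0.0601
grasp_force: 0.0
```

```bash
cat > tip.py <<'E'
from h import *
p=cam('wrist');w=cloud(p);z=w[...,2];o=get_obs()
with np.errstate(all='ignore'):
    m=(z>.10)&(z<.2); f=w[m]; i=np.argsort(f[:,2])[:30]
    print(len(f),f[i][:,2][[0,5,20]]-o['eef_pos'][2], f[i][:,0].mean(), f[i][:,1].min(),f[i][:,1].max())
print(o['eef_pos'],o['grip_width'],o['ft_force'],o['clock'])
E
python3 tip.py
```

```text
4253 [0.02660928 0.02728922 0.02777272] 0.48199711002484513 0.36690575594475 0.42761923588696765
[0.48443204 0.39760034 0.13328739] 0.05974510000086112 [ 0.58921517 -0.20576378 -0.05126292] 5.825
```

Request:
{"fn": "arm_command", "kwargs": {
  "slide": [
    [0,0,0],
    [0,0,0],
    [0,0,0],
    [0,0,0],
    [0,0,0]
  ],
  "spin": [0,0,0,0,0],
  "jaw": 8.5
}}

```text
clock: 6.45
eef_pos: [0.4845, 0.3977, 0.1337]
tool_rot: [-0.026, 1.0, 0.0, 0.0]
ft_force: [-0.8, -0.3, -0.3]
grip_width: 0.0848
grasp_force: 0.0
```

```bash
python3 tip.py
```

```text
4248 [0.03439947 0.03477623 0.03529267] 0.4860130050312636 0.35427841530937265 0.44074529051244077
[0.48454292 0.39766679 0.13361603] 0.0848670133543338 [ 0.42393616 -0.55302604 -0.03058292] 6.5
```

Request:
{"fn": "arm_command", "kwargs": {
  "slide": [
    [0,0,4],
    [0,0,8],
    [0,0,12],
    [0,0,13.5],
    [0,0,13.5]
  ],
  "spin": [0,0,0,0,0]
}}

```text
clock: 7.12
eef_pos: [0.484, 0.3972, -0.0021]
tool_rot: [-0.026, 1.0, -0.001, -0.001]
ft_force: [0.3, -0.4, 0.6]
grip_width: 0.0849
grasp_force: 0.0
```

Request:
{"fn": "arm_command", "kwargs": {
  "slide": [
    [0,0,0.5],
    [0,0,1],
    [0,0,1.5],
    [0,0,1.5],
    [0,0,1.5]
  ],
  "spin": [0,0,0,0,0]
}}

```text
clock: 7.75
eef_pos: [0.4846, 0.3977, -0.0163]
tool_rot: [-0.026, 1.0, 0.0, 0.0]
ft_force: [-0.6, -0.9, -0.6]
grip_width: 0.0851
grasp_force: 0.0
```

Request:
{"fn": "arm_command", "kwargs": {
  "slide": [
    [0,0,0],
    [0,0,0],
    [0,0,0],
    [0,0,0],
    [0,0,0]
  ],
  "spin": [0,0,0,0,0],
  "jaw": 4
}}

```text
clock: 8.38
eef_pos: [0.4849, 0.3977, -0.0158]
tool_rot: [-0.026, 1.0, 0.0, 0.0]
ft_force: [-0.2, -1.3, 5.7]
grip_width: 0.0589
grasp_force: 69.7
```

Request:
{"fn": "arm_command", "kwargs": {
  "slide": [
    [0,0,-0.5],
    [0,0,-2],
    [0,0,-5],
    [0,0,-9],
    [0,0,-13]
  ],
  "spin": [0,0,0,0,0]
}}

```text
clock: 9.0
eef_pos: [0.4838, 0.3973, 0.1143]
tool_rot: [-0.026, 1.0, -0.0, -0.001]
ft_force: [0.5, -0.1, -6.3]
grip_width: 0.0582
grasp_force: 68.4
```

Run:
```python
from h import *
plan(.5434,-.0665,.12,77.1)
o=get_obs();print(o['grip_width'],o['grasp_force'])
p=cam('wrist');w=cloud(p);x,y,z=w[...,0],w[...,1],w[...,2]
with np.errstate(all='ignore'):
    m=(z>.11)&(z<.165)&(x<.46)&(abs(y-.4)<.04)
f=w[m];A=np.c_[f[:,:2],np.ones(len(f))];print(len(f),np.percentile(f,[1,50,99],axis=0),np.linalg.lstsq(A,f[:,2],rcond=None)[0])
```

```text
slide [ -3.52 -46.63  -0.54] spin 15.9 pos [0.4838 0.3973 0.1143] yaw 93.0 f [ 0.5 -0.1 -6.3] j [0.69 0.54 0.21 1.23 0.   0.64] t 9.0
0.05821915680599343 68.44906210899353
26855 [[0.39439332 0.36463063 0.15691848]
 [0.42327452 0.39430798 0.15841263]
 [0.45919457 0.42350122 0.15988241]] [-0.00108759 -0.00083247  0.15920517]
```

Request:
{"fn": "arm_command", "kwargs": {
  "slide": [
    [-0.5,-6,-2],
    [-1,-12,-4],
    [-1.5,-18,-4],
    [-2,-24,-4],
    [-2,-29,-4]
  ],
  "spin": [0,0,5,10,15.9]
}}

```text
clock: 9.68
eef_pos: [0.5192, 0.1068, 0.1529]
tool_rot: [0.115, 0.993, -0.0, -0.0]
ft_force: [1.0, 0.3, -6.0]
grip_width: 0.0588
grasp_force: 69.0
```

Request:
{"fn": "arm_command", "kwargs": {
  "slide": [
    [0,0,0],
    [0,0,0],
    [0,0,0],
    [0,0,0],
    [0,0,0]
  ],
  "spin": [0,0,0,0,0]
}}

```text
clock: 10.3
eef_pos: [0.5195, 0.11, 0.1535]
tool_rot: [0.112, 0.994, -0.0, -0.0]
ft_force: [0.1, -0.1, -7.9]
grip_width: 0.0585
grasp_force: 69.3
```

Run:
```python
from h import *
p=cam('wrist','w3');w=cloud(p);x,y,z=w[...,0],w[...,1],w[...,2]
u=np.array([-np.cos(np.radians(12.9)),np.sin(np.radians(12.9))]);v=np.array([-u[1],u[0]])
c=np.array([.5434,-.0665]); 
with np.errstate(all='ignore'):
    d=w[...,:2]-c; a=d@u; b=d@v
    for nm,lo,hi in [('fixed',.07,.14),('sprung',-.125,-.07),('end',-.18,-.128)]:
        m=(z>.037)&(z<.06)&(a>lo)&(a<hi)&(abs(b)<.055)
        if m.sum()>50:
            r=cv2.minAreaRect((w[m][:,:2]*1000).astype(np.float32)); print(nm,m.sum(),np.round(r[0],1),np.round(r[1],1),round(r[2],2),'a',np.percentile(a[m],[1,99]).round(4),'b',np.percentile(b[m],[1,99]).round(4),'z',np.median(z[m]).round(4))
    m=(z>.02)&(z<.037)&(a>-.07)&(a<.07)&(abs(b)<.04); k=b[m]>0
    for s in (k,~k):
        print('rod',s.sum(),np.polyfit(a[m][s],b[m][s],1), np.percentile(z[m][s],95) if s.sum() else 0)
q=cam('top');w=cloud(q);x,y,z=w[...,0],w[...,1],w[...,2]
with np.errstate(all='ignore'):
    d=w[...,:2]-c; a=d@u; b=d@v
    for nm,lo,hi in [('fixed',.07,.14),('sprung',-.125,-.07),('end',-.18,-.128)]:
        m=(z>.037)&(z<.06)&(a>lo)&(a<hi)&(abs(b)<.055)
        r=cv2.minAreaRect((w[m][:,:2]*1000).astype(np.float32)); print(nm,m.sum(),np.round(r[0],1),np.round(r[1],1),round(r[2],2))
plan(.5434,-.0665,.12,77.1)
```

```text
fixed 3063 [443.8 -43. ] [73.1 29. ] 77.1 a [0.088  0.1167] b [-0.0366  0.0342] z 0.0491
end 524 [690.3 -85.7] [41.6 21.9] 76.04 a [-0.1576 -0.1376] b [-0.0343  0.0047] z 0.0421
rod 1326 [0.00088055 0.0175514 ] 0.031946985483906495
rod 1309 [ 0.00101931 -0.0221362 ] 0.032036047308889745
fixed 240 [450.4 -45.8] [71.1 45.8] 74.84
sprung 210 [642.6 -89.3] [70.9 34.7] 77.12
end 160 [686.4 -99. ] [70.  29.8] 87.05
slide [ -6.24 -16.64   3.36] spin 0.0 pos [0.5196 0.1096 0.1536] yaw 77.15 f [ 0.2 -0.5 -6.5] j [ 0.21  0.33 -0.02  1.22 -0.    0.43] t 10.4
```

View pics/w3.png

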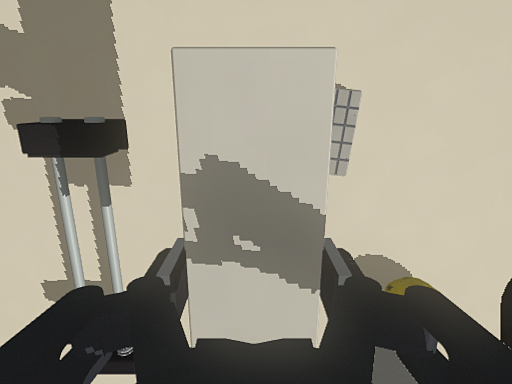

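Request:
{"fn": "arm_command", "kwargs": {
  "slide": [
    [-1.7,-5.5,0],
    [-3.5,-11,0],
    [-5.3,-16.5,0],
    [-5.3,-16.5,5],
    [-5.3,-16.5,9]
  ],
  "spin": [0,0,0,0,0]
}}

```text
clock: 11.02
eef_pos: [0.5345, -0.0647, 0.0626]
tool_rot: [0.114, 0.994, 0.0, 0.0]
ft_force: [-0.2, 0.5, -8.6]
grip_width: 0.0586
grasp_force: 69.4
```

Request:
{"fn": "arm_command", "kwargs": {
  "slide": [
    [0,0,0.5],
    [0,0,1],
    [0,0,1.5],
    [0,0,1.5],
    [0,0,1.5]
  ],
  "spin": [0,0,0,0,0]
}}

```text
clock: 11.65
eef_pos: [0.5351, -0.0635, 0.0495]
tool_rot: [0.112, 0.994, -0.0, 0.001]
ft_force: [-1.0, -0.6, -6.8]
grip_width: 0.0584
grasp_force: 69.4
```

Run:
```python
from h import *
p=cam('wrist','w4');w=cloud(p);x,y,z=w[...,0],w[...,1],w[...,2]
u=np.array([-np.cos(np.radians(12.9)),np.sin(np.radians(12.9))]);v=np.array([-u[1],u[0]])
c=np.array([.5458,-.0653]) 
with np.errstate(all='ignore'):
    d=w[...,:2]-c; a=d@u; b=d@v
    m=(z>.03)&(z<.056)&(a>.085)&(a<.15)&(abs(b)<.05);print('jaw',m.sum(),a[m].max(),np.percentile(b[m],[1,99]))
    m=(z>.06)&(z<.1)&(a>.04)&(a<.15)&(abs(b)<.05);print('stone',m.sum(),a[m].max(),np.percentile(b[m],[1,99]),np.median(z[m]))
plan(.5341,-.0626,.026,77.1)
```

```text
jaw 3786 0.1234684823735115 [-0.03353914  0.03630007]
stone 25144 0.1010313730259324 [-0.02852789  0.02978815] 0.09342063677905718
slide [0.11 0.07 2.34] spin 0.0 pos [ 0.535  -0.0635  0.0494] yaw 77.1 f [-0.7 -0.  -8. ] j [-0.12  0.44 -0.15  0.98 -0.    0.11] t 11.7
```

Request:
{"fn": "arm_command", "kwargs": {
  "slide": [
    [0,0,0.6],
    [0,0,1.2],
    [0,0,1.5],
    [0,0,1.7],
    [0,0,1.8]
  ],
  "spin": [0,0,0,0,0]
}}

```text
clock: 12.32
eef_pos: [0.5342, -0.0636, 0.0312]
tool_rot: [0.112, 0.994, -0.0, -0.0]
ft_force: [-3.5, 0.2, 2.7]
grip_width: 0.0588
grasp_force: 70.5
```

Request:
{"fn": "arm_command", "kwargs": {
  "slide": [
    [0,0,0.05],
    [0,0,0.1],
    [0,0,0.15],
    [0,0,0.2],
    [0,0,0.2]
  ],
  "spin": [0,0,0,0,0]
}}

```text
clock: 12.95
eef_pos: [0.535, -0.0638, 0.029]
tool_rot: [0.112, 0.994, -0.0, 0.001]
ft_force: [-1.0, -1.4, 3.0]
grip_width: 0.0588
grasp_force: 70.7
```

Request:
{"fn": "arm_command", "kwargs": {
  "slide": [
    [0,0,0.1],
    [0,0,0.2],
    [0,0,0.3],
    [0,0,0.3],
    [0,0,0.3]
  ],
  "spin": [0,0,0,0,0]
}}

```text
clock: 13.58
eef_pos: [0.5359, -0.0639, 0.0262]
tool_rot: [0.112, 0.994, -0.0, 0.001]
ft_force: [3.9, -2.5, 2.7]
grip_width: 0.0582
grasp_force: 70.7
```

```bash
cat > st.py <<'E'
from h import *
import sys
p=cam('wrist',sys.argv[1] if len(sys.argv)>1 else None);w=cloud(p);x,y,z=w[...,0],w[...,1],w[...,2]
u=np.array([-np.cos(np.radians(12.9)),np.sin(np.radians(12.9))]);v=np.array([-u[1],u[0]])
c=np.array([.5458,-.0653]) 
with np.errstate(all='ignore'):
    d=w[...,:2]-c; a=d@u; b=d@v
    m=(z>.054)&(z<.1)&(a>.04)&(a<.15)&(abs(b)<.05)
    f=np.polyfit(a[m],z[m],1);print('stone',m.sum(),'end a',np.percentile(a[m],99.9),'b',np.percentile(b[m],[1,99]),'tilt',f, 'top z at 0',f[1])
    s=m&(a>.055)&(a<.08); A=[np.percentile(b[s&(abs(a-t)<.004)],[2,98]).mean() for t in (.06,.076)];print('b mid',A)
o=get_obs();print('grip a,b',(o['eef_pos'][:2]-c)@u,(o['eef_pos'][:2]-c)@v,o['eef_pos'][2],o['ft_force'],'fa',o['ft_force'][:2]@u,o['clock'])
E
python3 st.py
```

```text
stone 27086 end a 0.10007125752975086 b [-0.02827503  0.02999872] tilt [0.08153544 0.06958112] top z at 0 0.06958112115671469
b mid [np.float64(0.0008732670525907066), np.float64(0.0008736669469810183)]
grip a,b 0.009990594817751016 0.0008218124983844328 0.026181951982006915 [ 3.56577427 -3.23780842  3.05337996] fa -4.198619487401788 13.625
```

Request:
{"fn": "arm_command", "kwargs": {
  "slide": [
    [-0.3,0,0],
    [-0.6,0,0],
    [-0.9,0,0],
    [-1.1,0,0],
    [-1.2,0,0]
  ],
  "spin": [0,0,0,0,0]
}}

```text
clock: 14.25
eef_pos: [0.5402, -0.0647, 0.0239]
tool_rot: [0.112, 0.994, 0.001, -0.006]
ft_force: [-10.7, 1.7, 8.8]
grip_width: 0.0585
grasp_force: 71.1
```

```bash
python3 st.py
```

```text
stone 25425 end a 0.09470065410403629 b [-0.02854475  0.02971385] tilt [0.10294686 0.06765837] top z at 0 0.06765836646953188
b mid [np.float64(0.0005651324336200022), np.float64(0.0005945374098270065)]
grip a,b 0.005525877287994038 0.0006352271916860471 0.023972534272306376 [-10.68113452   1.80717637   5.98797576] fa 10.81500777614276 14.3
```

Request:
{"fn": "arm_command", "kwargs": {
  "slide": [
    [-0.2,0,0],
    [-0.4,0,0],
    [-0.6,0,0],
    [-0.6,0,0],
    [-0.6,0,0]
  ],
  "spin": [0,0,0,0,0]
}}

```text
clock: 14.92
eef_pos: [0.5434, -0.0654, 0.0237]
tool_rot: [0.112, 0.994, 0.001, -0.008]
ft_force: [-16.3, 4.0, 10.0]
grip_width: 0.0585
grasp_force: 71.6
```

```bash
python3 st.py
```

```text
stone 24105 end a 0.0914554772982732 b [-0.02850044  0.02977717] tilt [0.1014925  0.06777588] top z at 0 0.06777588016206228
b mid [np.float64(0.0006126824404777721), np.float64(0.0006468206876097012)]
grip a,b 0.0023296610859979174 0.0006515969925595715 0.023765540197804406 [-15.41220173   3.57275804  11.20651432] fa 15.820834813228073 14.975
```

Request:
{"fn": "arm_command", "kwargs": {
  "slide": [
    [-0.2,0,-0.1],
    [-0.4,0,-0.1],
    [-0.6,0,-0.1],
    [-0.8,0,-0.1],
    [-0.8,0,-0.1]
  ],
  "spin": [0,0,0,0,0]
}}

```text
clock: 15.6
eef_pos: [0.5502, -0.067, 0.0225]
tool_rot: [0.112, 0.994, 0.001, -0.01]
ft_force: [-14.1, 2.4, 0.3]
grip_width: 0.0583
grasp_force: 70.2
```

```bash
python3 st.py
```

```text
stone 21085 end a 0.08454511443518112 b [-0.02845386  0.02982661] tilt [0.08619102 0.06708505] top z at 0 0.06708504655485821
b mid [np.float64(0.000680929853511673), np.float64(0.0006831605347122748)]
grip a,b -0.004612166916681828 0.0006692497626604308 0.022485047073366876 [-13.44467792   3.1494929   -0.67912335] fa 13.808474958735944 15.65
```

Request:
{"fn": "arm_command", "kwargs": {
  "slide": [
    [0,0,0.2],
    [0,0,0.4],
    [0,0,0.6],
    [0,0,0.8],
    [0,0,0.8]
  ],
  "spin": [0,0,0,0,0]
}}

```text
clock: 16.27
eef_pos: [0.5485, -0.0667, 0.0153]
tool_rot: [0.112, 0.994, 0.001, -0.011]
ft_force: [-19.7, 3.8, 7.9]
grip_width: 0.0586
grasp_force: 71.5
```

```bash
python3 st.py w5
```

```text
stone 20225 end a 0.08725542471453102 b [-0.02834235  0.02992785] tilt [0.00329917 0.05956051] top z at 0 0.059560514983435744
b mid [np.float64(0.0008068901271264528), np.float64(0.0008059023582456318)]
grip a,b -0.0030034317582391425 0.0007163137507267108 0.015346688133117285 [-20.72884385   4.97174903   7.56359246] fa 21.315616129500224 16.325
```

View pics/w5.png

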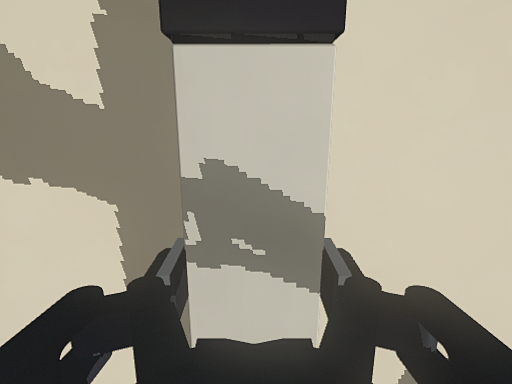

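Request:
{"fn": "arm_command", "kwargs": {
  "slide": [
    [0.3,0,0],
    [0.6,0,0],
    [0.9,0,0],
    [1.2,0,0],
    [1.2,0,0]
  ],
  "spin": [0,0,0,0,0]
}}

```text
clock: 16.95
eef_pos: [0.5466, -0.0662, 0.0159]
tool_rot: [0.112, 0.994, 0.0, -0.002]
ft_force: [3.0, -0.1, -19.7]
grip_width: 0.058
grasp_force: 68.7
```

```bash
python3 st.py
```

```text
stone 21511 end a 0.08968796534258958 b [-0.02836626  0.02995602] tilt [0.00642457 0.06007114] top z at 0 0.06007114078243159
b mid [np.float64(0.0008196238739495588), np.float64(0.0007716423440482147)]
grip a,b -0.0009599019827737737 0.0007413972810678638 0.016138018588401547 [  1.72258017   0.02105802 -20.48361309] fa -1.674403098536783 17.0
```

Request:
{"fn": "arm_command", "kwargs": {
  "slide": [
    [0,0,0.1],
    [0,0,0.2],
    [0,0,0.3],
    [0,0,0.3],
    [0,0,0.3]
  ],
  "spin": [0,0,0,0,0]
}}

```text
clock: 17.62
eef_pos: [0.5467, -0.0662, 0.0161]
tool_rot: [0.112, 0.994, 0.0, -0.001]
ft_force: [-5.2, 2.2, -9.9]
grip_width: 0.0586
grasp_force: 70.0
```

Request:
{"fn": "arm_command", "kwargs": {
  "slide": [
    [0,0,0],
    [0,0,0],
    [0,0,0],
    [0,0,0],
    [0,0,0]
  ],
  "spin": [0,0,0,0,0],
  "jaw": 8.5
}}

```text
clock: 18.25
eef_pos: [0.5483, -0.0668, 0.0158]
tool_rot: [0.112, 0.994, -0.0, 0.0]
ft_force: [-0.7, -0.7, -0.0]
grip_width: 0.0847
grasp_force: 0.0
```

```bash
python3 st.py; python3 -c "
from h import *
o=get_obs();print(o['grip_width'],o['grasp_force'])"
```

```text
stone 22187 end a 0.08985785816630998 b [-0.02835068  0.02994304] tilt [0.00587415 0.06060054] top z at 0 0.060600543542258016
b mid [np.float64(0.0008349825447926621), np.float64(0.0008057424955162443)]
grip a,b -0.00262405780363078 0.0008378161562382166 0.01569046354948462 [ 0.09947326 -0.51045934 -0.33880996] fa -0.2109227776934327 18.3
0.0850764888440939 0.0
```

Request:
{"fn": "arm_command", "kwargs": {
  "slide": [
    [0,0,-1],
    [0,0,-3],
    [0,0,-7],
    [0,0,-12],
    [0,0,-17]
  ],
  "spin": [0,0,0,0,0]
}}

```text
clock: 18.92
eef_pos: [0.5478, -0.0667, 0.1877]
tool_rot: [0.112, 0.994, -0.0, 0.0]
ft_force: [1.5, 0.3, -0.4]
grip_width: 0.0849
grasp_force: 0.0
```

Request:
{"fn": "arm_command", "kwargs": {
  "slide": [
    [2,0,0],
    [4,0,0],
    [6,0,0],
    [6,0,0],
    [6,0,0]
  ],
  "spin": [0,0,0,0,0]
}}

```text
clock: 19.55
eef_pos: [0.4904, -0.0534, 0.1862]
tool_rot: [0.112, 0.994, -0.0, 0.001]
ft_force: [0.3, 0.1, -0.4]
grip_width: 0.0848
grasp_force: 0.0
```

Run:
```python
from h import *
p=cam('wrist','w6');w=cloud(p);z=w[...,2]
u=np.array([-np.cos(np.radians(12.9)),np.sin(np.radians(12.9))]);v=np.array([-u[1],u[0]])
c=np.array([.5458,-.0653]) 
with np.errstate(all='ignore'):
    d=w[...,:2]-c; a=d@u; b=d@v
    m=(z>.055)&(z<.07)&(abs(a)<.11)&(abs(b)<.05)
    A=np.c_[a[m],b[m],np.ones(m.sum())];f=np.linalg.lstsq(A,z[m],rcond=None)[0];print('stone plane',f,m.sum())
    r=cv2.minAreaRect((np.c_[a[m],b[m]]*1000).astype(np.float32));print(r)
    for nm,lo,hi in [('fixed',.0,.14),('behind',-.14,-.0)]:
        m=(z>.044)&(z<.054)&(a>lo)&(a<hi)&(abs(b)<.05); print(nm,m.sum(),np.percentile(a[m],[1,99]) if m.any() else '',np.percentile(b[m],[1,99]),np.median(z[m]))
    m=(abs(a)<.2)&(abs(b)>.1)&(abs(b)<.14)&(abs(z)<.01);print('table',np.median(z[m]))
```

```text
stone plane [ 0.00727196 -0.00081734  0.06050329] 9763
((-0.27021026611328125, 0.81561279296875), (180.1724853515625, 60.09554672241211), 0.026511559262871742)
fixed 2352 [0.08960272 0.1185178 ] [-0.0335766   0.03643617] 0.04928417961562396
behind 867 [-0.11498023 -0.09245955] [-0.0340567  0.0367266] 0.049666793317035794
table 0.00037436298837268187
```

View pics/w6.png

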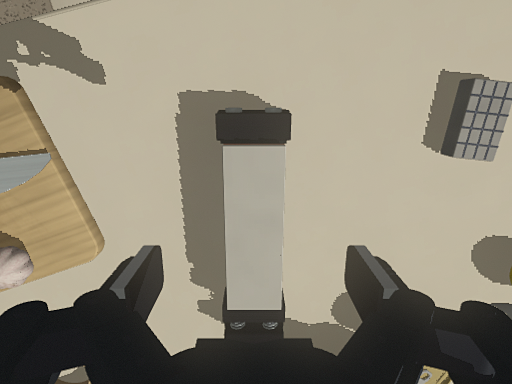

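```bash
python3 -c "
from h import *
print(job_done())"
```

```text
the job is handed in; nothing more can be done
None
```

The whetstone is clamped in its holder and the job is handed in. At the last look it was pale side up, against the fixed jaw, about 1 mm above the rods, tilted 0.007 rad and within 1 mm of centre, all inside the limits; the final verdict was not shown.

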